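# Hold the dish reader's shutter open at the mark

## Robot

A 6-joint arm with a two-finger parallel gripper is mounted at the origin on the work surface. World frame = base frame: x ahead of the robot, y to its left, z up, the work surface at z = 0. Lengths are in m, angles in rad, forces in N, time in s.
With the tool pointing down it reaches from about 0.425 to 0.95 m from the base axis. Payload 3.5 kg.
Tool frame: the origin (TCP) lies at the very end of the fingers, on their centre line; the grasp point (between the pads) lies 19 mm behind it (ctrl.grip_point_offset is the distance from the TCP to the grasp point, in m); z points along the fingers, y is the line along which they close (so a half turn about z gives the same grasp; the last joint's range is limited). The gripper opens to 85 mm and grips with 20 to 120 N. Pads are 22 mm wide; open, the fingers measure 114 mm over their backs; the gripper's body (76 mm by 85 mm) begins 54 mm behind the grasp point. The pads swing forward as they close: fully open they stand 13 mm farther back than shut.
Start: joints at [-1.287, 0.286, 1.577, -0, 1.279, -0.15], TCP at [0.284, -0.612, 0.231] pointing down, gripper open.
Joint ranges: [-2.77, 2.77], [-0.9, 2.22], [0.21, 2.48], [-1.53, 4.67], [0.24, 2.81], [-2.84, 2.84]. Speed limits (rad/s): [2.79, 2.79, 3.14, 3.14, 3.14, 3.14].

## Interface

Orientations are given as a unit quaternion [x, y, z, w].
In Python, from plant import telemetry, vision, ctrl gives the robot as it stands.
- The arm moves only by the tool arm_command, never from a script. Its argument "series" is one flat list of numbers, 7 for each row, row after row: the shift along the tool's x, y, z in cm, then the turn, a rotation vector about the tool's x, y, z in degrees, then the closure, from 0 (fully open) to 1 (shut). A call has 1 to 10 rows; each row is the pose to reach, as a shift and turn from the pose commanded when the call began, along the tool's axes at that moment; what a row does not reach only later rows make up. A row lasts 1/12 s, in which the tool goes at most 41.7 mm and 7.16 degrees, less where a joint would pass 70% of its speed; a pose out of reach is approached as far as the arm can. A call with a gripper value outside its range is refused whole. The fingers move at their own pace and stop on an object; "force" is the grip in N (left out, the last holds). Time passes only in rows, so rows that repeat a pose let the fingers close. It gives the time, the measured TCP pose, the force, the opening and the grip force at its end, in the units of the state.
- telemetry.get_state(): the state, without advancing time (a new reading comes with each control period).
- vision.read_camera(name): name is "scene" or "top" or "wrist"; returns a dict with "color" (420x560x3 uint8, blue, green, red), "K" (3x3 intrinsics, pixels), "rvec" (rotation vector, rad) and "tvec" (3), from world to camera coordinates, as OpenCV has them; the wrist camera has in their place "T_tool_cam" (4x4, takes a point from camera to tool coordinates, whose origin is the TCP and whose axes are the flange's). Camera axes: x right, y down, z forward; pixel columns grow to the right and rows downward; lengths in m; the calibration is good to about 2 mm. The wrist camera is an equidistant fisheye: a pixel r from the principal point sees the ray r / f radians off the axis. A picture is of the moment at which its call begins: read the wrist's pose just before it. There is no depth.
- ctrl.sign_off(): hands the job in; it is judged then, once.
The state is a dict: "time": time; "qpos": joint angles; "dq": joint speeds; "joint_efforts": joint torques, N m; "eef_pos": TCP position; "tcp_rot": TCP orientation; "contact_force": force on the tool from outside, world axes, zero at the start; "wrist_torque": the same for the moment, N m; "opening": opening from 0.0 (shut) to 1.0 (fully open); "finger_force": force on a finger pad.
Only numpy, scipy, OpenCV 4.12 (cv2) and the standard library are available. Lean on these libraries where they do the work, as an engineer would, in place of code of your own. Each camera call takes 0.05 s, during which the arm holds its last target. There are 200 camera calls.

## Task

Read the amber culture dish in the bench dish reader: push the dish along its channel, flat on the channel floor, until it sits fully home under the hood, while the shutter stays closed. Then pull the spring-return shutter out by its blue grip until the red pointer is over the green mark, and finish holding it there: do not let go, because the shutter snaps shut. Leave everything else on the bench where it is.

Things in the scene. Friction and masses are not known exactly. Their poses are not given: they have to be found in the camera images.
- reader: White bench-top dish reader, fixed. Origin on the bench below the nest; x runs along the channel into the hood, y left, z up. White hood: x -20 to 70 mm, y -70 to 70 mm, top 66 mm above the bench. The shutter comes out of its right (-y) side; beside it an aluminium mark rail (x 30 to 46 mm, top 40 mm above the bench) runs on to y = -246 mm.
- channel_mouth (a point): Near, open end of the channel, mid-width, on its floor (10 mm above the bench), 180 mm from the nest; axes as the reader's. Open-topped aluminium channel from here to the hood, walls 66 mm apart inside, 10 mm high above the floor; it goes on under the hood as a tunnel 66 mm wide and 26 mm high.
- nest (a point): Centre of the dish's place, on the channel floor (10 mm above the bench); axes as the reader's. The tunnel ends at a flat stop 30 mm further along x: a dish touching it has its centre here, and its last 10 mm still stick out of the hood, so closed fingers can push it home from outside the hood.
- dish: Closed round culture dish with amber content, 60 mm diameter, 18 mm high, about 45 g, loose in the open part of the channel. Origin at the centre of its underside, z up; its yaw means nothing.
- shutter: Spring-return slide of the reader; origin as the reader's when closed, axes the reader's. Slides towards -y, 0 to 80 mm, against a spring: 2.8 N when closed plus 80 N per metre of pull. A steel blade 30 mm wide, top 50.5 mm above the bench, carries an upright blue grip 26 mm (x) by 14 mm (y), up to 97.5 mm above the bench; closed, 65 mm are free between grip and hood.
- grip (a point): Centre of the top face of the shutter's blue grip, 97.5 mm above the bench; axes as the reader's.
- pointer (a point): Tip of the thin red pointer on the shutter, 48 mm above the bench, just above the mark rail; at the same y as the centre of the grip. Axes as the reader's.
- mark: Bright green clip on the mark rail, 20 mm (x) by 10 mm (y), 3 mm thick on the rail's top; origin at the centre of its width on the rail's top, axes as the reader's. The pointer is on the mark when it has the same y in the reader's frame.
- spare_dish: Bystander: a second amber dish just like the first, 60 mm diameter, 18 mm high, on the bench to the right of the channel. Origin at the centre of its underside.
- stick_cup: Bystander: clear plastic cup, 66 mm wide, 70 mm high, with white sticks up to 128 mm high, on the left of the reader. Origin at the centre of its underside.
- reagent: Bystander: brown bottle, 64 mm diameter, 140 mm high. Origin at the centre of its underside.
- scale: Bystander: round blue scale, 150 mm diameter, 23 mm high. Origin at the centre of its underside.
- jar: Bystander: glass jar with steel lid, 68 mm diameter, 85 mm high. Origin at the centre of its underside.
- thermometer: Bystander: black probe thermometer lying on the bench, about 173 mm long along its x, 12 mm high. Origin on the bench near the middle of its length.
Things that resemble listed ones, but are neither listed nor needed, are in the scene too. What is shaped like the dish but grey or pink is not meant.

How it is judged:
By the outcome, as a careful person would: the job done as asked, in the order asked, and still so for the second after the job is handed in, while the arm keeps its last pose, push and grip.
It also fails if it takes over 42 s, if anything falls off the work surface, if the arm or the gripper's body presses on something with over 40 N, if the wrist force passes 120 N, or if a joint passes its speed limit or range.

## Working session

There is one attempt and no reset: what is moved stays moved. The work goes in short steps, Python scripts to look and compute and a tool call to move; the robot and the scene stay as the last step left them, time stands still between calls to the robot, and variables do not carry over. Pictures are saved under pics/ and viewed, at most 10 in all, crops included, and the job is handed in when it is done.

Besides the shell and the picture viewer there is one more tool, called after "Call:" as a command line: name --argument value ..., lists and objects as JSON in quotes. arm_command: Moves the arm, as the interface text tells. Its arguments: {"type":"object","properties":{"series":{"type":"array","items":{"type":"number"}},"force":{"type":"number"}},"required":["series"]}

```bash
mkdir -p pics
cat > h.py <<'E'
import numpy as np, cv2
from plant import telemetry, vision, ctrl
from scipy.spatial.transform import Rotation as R
def grab(n):
    s=telemetry.get_state(); return vision.read_camera(n), s
def ray(c,uv):
    Rm,_=cv2.Rodrigues(np.array(c["rvec"],float)); t=np.array(c["tvec"],float).ravel()
    d=Rm.T@(np.linalg.inv(np.array(c["K"]))@np.array([uv[0],uv[1],1.])); return -Rm.T@t, d
def plane(c,uv,z):
    o,d=ray(c,uv); return o+d*(z-o[2])/d[2]
def proj(c,p):
    return cv2.projectPoints(np.atleast_2d(np.array(p,float)),np.array(c["rvec"],float),np.array(c["tvec"],float),np.array(c["K"],float),None)[0][:,0]
def blobs(img,lo,hi,amin=30):
    m=cv2.inRange(cv2.cvtColor(img,cv2.COLOR_BGR2HSV),lo,hi)
    n,l,s,c=cv2.connectedComponentsWithStats(m)
    return [(c[i].round(1).tolist(),s[i].tolist()) for i in range(1,n) if s[i][4]>=amin]
E
python3 - <<'E'
from h import *
for n in("scene","top"):
    c,s=grab(n); cv2.imwrite(f"pics/{n}0.png",c["color"]); o,d=ray(c,(280,210)); print(n,o,d)
    for k,lo,hi in(("green",(45,100,60),(80,255,255)),("blue",(100,120,50),(125,255,255)),("amber",(12,120,80),(28,255,255)),("red",(0,150,80),(6,255,255))): print(k,blobs(c["color"],lo,hi,12))
print(s)
E
```

```text
scene [ 1.11159432 -0.82683459  0.90314465] [-0.48727877  0.60818732 -0.62687829]
green [([491.1, 163.7], [484, 160, 15, 9, 106]), ([450.0, 214.5], [447, 213, 7, 4, 26]), ([464.0, 219.2], [461, 217, 7, 5, 29]), ([440.3, 230.2], [437, 228, 8, 5, 33]), ([454.6, 235.5], [451, 233, 8, 6, 38]), ([328.2, 258.0], [324, 254, 8, 10, 39]), ([190.3, 405.2], [145, 379, 89, 41, 1913])]
blue [([123.4, 24.2], [108, 9, 26, 28, 286]), ([320.0, 233.8], [316, 225, 10, 19, 152]), ([173.2, 328.8], [139, 295, 67, 55, 1000])]
amber [([394.9, 64.0], [391, 63, 9, 3, 24]), ([346.4, 129.9], [338, 124, 18, 12, 145]), ([138.4, 129.2], [136, 128, 6, 4, 13]), ([76.5, 160.2], [31, 135, 95, 49, 308]), ([507.5, 158.7], [498, 153, 20, 9, 38]), ([8.6, 182.9], [0, 170, 21, 25, 366]), ([310.2, 204.1], [301, 199, 19, 11, 167]), ([311.6, 213.4], [307, 213, 9, 2, 15]), ([285.2, 236.7], [276, 231, 20, 13, 206]), ([283.5, 246.7], [276, 244, 16, 5, 35]), ([520.8, 343.5], [466, 272, 94, 148, 4638])]
red [([328.2, 244.2], [325, 243, 8, 4, 12])]
top [ 0.19582835 -0.03231726  1.57302802] [ 0.19120907  0.00540745 -0.98154077]
green
[... 863 characters left out ...]
y([-1.28701801e+00,  2.87149413e-01,  1.57818290e+00, -1.60949129e-06,
        1.27858663e+00, -1.50005149e-01]), 'dq': array([-1.78656536e-03,  2.98915763e-04, -5.38573052e-04,  9.55147275e-05,
        1.02277094e-03,  7.54470344e-04]), 'joint_efforts': array([ 2.95335703e-04, -4.07558727e+01, -2.93924654e+01, -1.59971746e-04,
        3.65502252e-03, -6.32259685e-07]), 'eef_pos': array([ 0.2835447 , -0.61183509,  0.22995481]), 'tcp_rot': array([ 9.76570339e-01,  2.15195306e-01, -7.85093874e-05, -1.16049186e-03]), 'contact_force': array([-0.12776736, -1.09431438,  0.21272483]), 'wrist_torque': array([-0.03395702,  0.04685411,  0.00811821]), 'finger_force': 0.0, 'opening': 1.0015751305868748}
```

View pics/scene0.png

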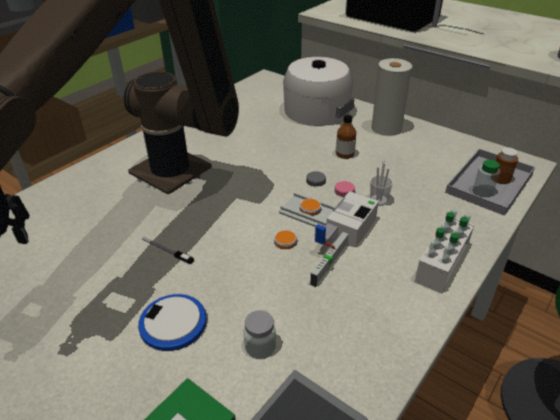

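View pics/top0.png

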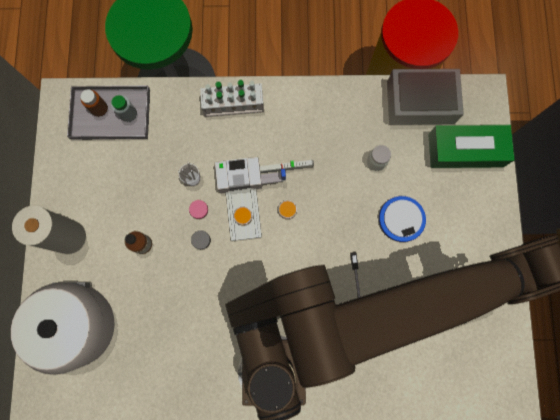

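The scene view shows the arm on the left and the reader in the middle. The amber dish in the channel is at (310,204), the spare at (285,237), the blue grip at (320,234) and the green mark at (328,258). In the top view the dish is at (242,215), the spare at (287,209), the grip at (283,172) and the mark at (292,164). Reader x points roughly along world +x.

Run:
```python
from h import *
c,s=grab("top"); c2,_=grab("scene")
im=cv2.resize(c["color"][140:250,200:325],None,fx=6,fy=5.4,interpolation=cv2.INTER_CUBIC)
im=cv2.resize(c["color"][145:245,205:325],None,fx=6,fy=6,interpolation=cv2.INTER_CUBIC); cv2.imwrite("pics/topc.png",im)
print("dish top",plane(c,(242.1,215.1),.028),plane(c2,(310.2,204.1),.028))
print("spare",plane(c,(287.1,208.8),.018),plane(c2,(285.2,236.7),.018))
print("mark top",plane(c,(292,163.7),.043), plane(c2,(328.2,258),.043))
print("grip",plane(c,(282.7,172.4),.09))
print(s['time'])
```

```text
dish top [0.48125762 0.09717191 0.028     ] [0.48267602 0.09523091 0.028     ]
spare [ 0.50249336 -0.04660315  0.018     ] [ 0.50421965 -0.04821022  0.018     ]
mark top [ 0.6454841  -0.06361589  0.043     ] [ 0.65265217 -0.06773192  0.043     ]
grip [ 0.60384634 -0.03339353  0.09      ]
0.1
```

View pics/topc.png

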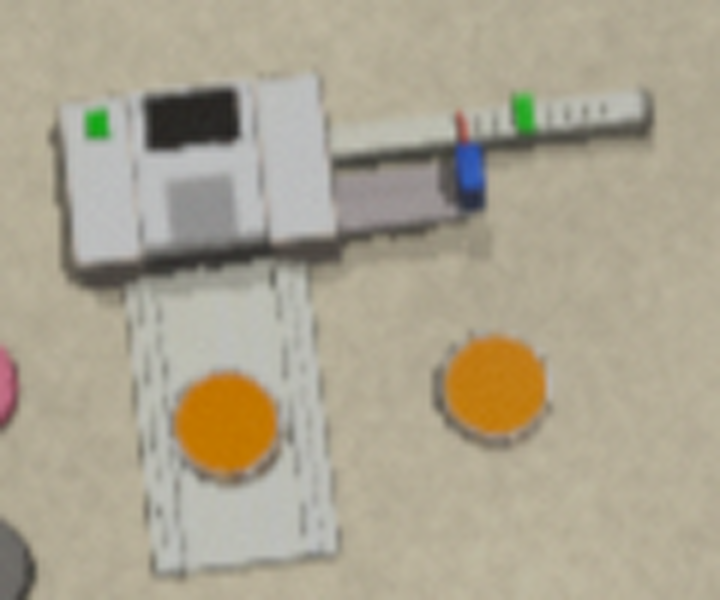

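The crop (6x, offset 205,145) shows the hood top corners at about (58,105), (318,72), (330,240) and (78,265). The channel's near corners are at (155,573) and (337,553), the dish is at (226,422), the grip at (470,160-205), the red pointer at (462,125) and the green mark at (523,112).

Run:
```python
from h import *
c,s=grab("top")
P=lambda u,v,z: plane(c,(205+(u-2.5)/6,145+(v-2.5)/6),z)
for n,u,v,z in [("hoodFL",58,105,.066),("FR",318,72,.066),("NR",330,240,.066),("NL",78,265,.066),("chNL",155,573,.01),("chNR",337,553,.01),("chFL",130,285,.02),("chFR",312,265,.02),("chNLtop",153,573,.02),("chNRtop",337,553,.02),("railfar",640,90,.04),("railend near",648,122,.04),("grip topfar L",457,143,.0975),("grip topfar R",480,143,.0975),("pointer",462,113,.048),("mark far",523,95,.043),("mark near",525,132,.043)]:
    print(n,P(u,v,z).round(4))
```

```text
hoodFL [0.6464 0.1839 0.066 ]
FR [0.6633 0.0461 0.066 ]
NR [0.5715 0.0397 0.066 ]
NL [0.5591 0.1718 0.066 ]
chNL [0.4037 0.1354 0.01  ]
chNR [0.4137 0.0385 0.01  ]
chFL [0.5589 0.1498 0.02  ]
chFR [0.5691 0.0516 0.02  ]
chNLtop [0.4024 0.1354 0.02  ]
chNRtop [0.4123 0.038  0.02  ]
railfar [ 0.6596 -0.126   0.04  ]
railend near [ 0.6417 -0.13    0.04  ]
grip topfar L [ 0.6146 -0.0274  0.0975]
grip topfar R [ 0.6145 -0.0393  0.0975]
pointer [ 0.6453 -0.0301  0.048 ]
mark far [ 0.6565 -0.0629  0.043 ]
mark near [ 0.6359 -0.0638  0.043 ]
```

```bash
cat >> h.py <<'E'
YAW=np.radians(5.6); O=np.array([.586,.106,0])
def RW(p): return O+R.from_euler('z',YAW).apply(p)
def WR(p): return R.from_euler('z',-YAW).apply(np.array(p)-O)
def go(p):  # world target with tool down, x along reader x -> cm, deg in tool axes
    s=telemetry.get_state(); T=R.from_quat(s['tcp_rot'])
    G=R.from_euler('z',YAW)*R.from_euler('x',np.pi)
    print("shift",(T.inv().apply(np.array(p)-s['eef_pos'])*100).round(2),"turn",np.degrees((T.inv()*G).as_rotvec()).round(2), "reader pos",WR(s['eef_pos']).round(4),"t",round(s['time'],2),"F",s['contact_force'].round(1),"op",round(s['opening'],3))
E
python3 -c "
from h import *
go([.50,-.2,.2]); go(RW([-.163,0,.12])); print(RW([-.163,0,0]))"
```

```text
shift [ 36.95 -28.3    3.11] turn [-0.07 -0.   19.25] reader pos [-0.371  -0.6852  0.2307] t 0.25 F [ 1.  -0.1  0.2] op 1.001
shift [ 42.23 -57.82  11.14] turn [-0.07 -0.   19.25] reader pos [-0.371  -0.6852  0.2307] t 0.25 F [ 1.  -0.1  0.2] op 1.001
[0.42377793 0.09009399 0.        ]
```

Call:
arm_command --series '[37,-28.3,3.1,0,0,19.2,1,37,-28.3,3.1,0,0,19.2,1,37,-28.3,3.1,0,0,19.2,1,37,-28.3,3.1,0,0,19.2,1,37,-28.3,3.1,0,0,19.2,1,37,-28.3,3.1,0,0,19.2,1,37,-28.3,3.1,0,0,19.2,1,37,-28.3,3.1,0,0,19.2,1,37,-28.3,3.1,0,0,19.2,1,37,-28.3,3.1,0,0,19.2,1]' --force 30

```text
time: 1.08
eef_pos: [0.4777, -0.2425, 0.2037]
tcp_rot: [0.999, 0.049, 0.0, 0.0]
contact_force: [0.7, 0.8, 0.3]
opening: 0.002
finger_force: 0.0
```

```bash
python3 -c "
from h import *
go([.50,-.2,.2]); go(RW([-.163,0,.12]))"
```

```text
shift [ 2.63 -4.01  0.37] turn [ 0.02 -0.02  0.04] reader pos [-0.1418 -0.3363  0.2037] t 1.08 F [0.7 0.8 0.3] op 0.002
shift [ -2.1  -33.63   8.36] turn [ 0.02 -0.02  0.04] reader pos [-0.1418 -0.3363  0.2037] t 1.08 F [0.7 0.8 0.3] op 0.002
```

Call:
arm_command --series '[2,-10,2,0,0,0,1,0,-20,4,0,0,0,1,-2.1,-33.6,8.3,0,0,0,1,-2.1,-33.6,8.3,0,0,0,1,-2.1,-33.6,8.3,0,0,0,1,-2.1,-33.6,8.3,0,0,0,1,-2.1,-33.6,8.3,0,0,0,1,-2.1,-33.6,8.3,0,0,0,1,-2.1,-33.6,8.3,0,0,0,1,-2.1,-33.6,8.3,0,0,0,1]'

```text
time: 1.92
eef_pos: [0.421, 0.0906, 0.1192]
tcp_rot: [0.999, 0.052, -0.002, -0.0]
contact_force: [0.1, 0.1, -1.2]
opening: 0.003
finger_force: 0.0
```

Run:
```python
from h import *
c,s=grab("wrist"); cv2.imwrite("pics/w1.png",c["color"]); print(c["K"],c["T_tool_cam"])
go(RW([-.163,0,.12])); go(RW([-.163,0,.015]))
```

```text
[[325.1922621    0.         273.16056977]
 [  0.         325.1922621  205.3317456 ]
 [  0.           0.           1.        ]] [[-1.78782116e-04 -9.51840999e-01 -3.06592043e-01  7.83517827e-02]
 [ 9.99999982e-01 -1.89675702e-04  5.73725506e-06  3.62713326e-04]
 [-6.36140154e-05 -3.06592036e-01  9.51841016e-01 -1.42337474e-01]
 [ 0.00000000e+00  0.00000000e+00  0.00000000e+00  1.00000000e+00]]
shift [ 0.16 -0.08  0.01] turn [0.   0.07 0.27] reader pos [-0.1646 -0.0008  0.1201] t 1.97 F [-0.4 -0.3  0.5] op 0.001
shift [ 0.17 -0.08 10.51] turn [0.   0.07 0.27] reader pos [-0.1646 -0.0008  0.1201] t 1.97 F [-0.4 -0.3  0.5] op 0.001
```

View pics/w1.png

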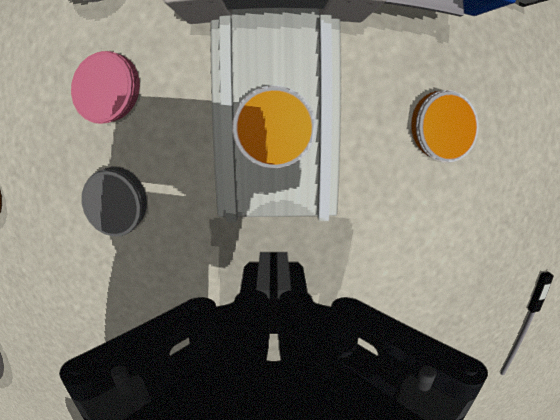

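The wrist picture shows the dish at (274,127) in the channel. The inner wall edges are at columns 232 and 319, the mouth is at row 217, and the closed fingertips at (273,255) line up with the channel. I'll turn these into reader coordinates.

```bash
cat >> h.py <<'E'
def wplane(c,s,uv,z):
    K=np.array(c["K"]);T=np.array(c["T_tool_cam"])
    d=np.array([(uv[0]-K[0,2])/K[0,0],(uv[1]-K[1,2])/K[1,1]]);r=np.hypot(*d)
    v=np.append(d/r*np.sin(r),np.cos(r))
    Q=R.from_quat(s['tcp_rot']); o=s['eef_pos']+Q.apply(T[:3,3]); w=Q.apply(T[:3,:3]@v)
    return o+w*(z-o[2])/w[2]
E
python3 - <<'E'
from h import *
c,s=grab("wrist")
for n,u,v,z in[("dish",274,127,.028),("mouthL",234,217,.01),("mouthR",318,217,.01),("farL",231,20,.01),("farR",319,20,.01),("hoodL",232,14,.01),("spare",448,126,.018)]:
    p=wplane(c,s,(u,v),z); print(n,p.round(4),WR(p).round(4))
c,s=grab("top"); print(blobs(c["color"],(100,120,50),(125,255,255),10)[:3])
E
```

```text
dish [0.4837 0.0944 0.028 ] [-0.103  -0.0015  0.028 ]
mouthL [0.4058 0.1197 0.01  ] [-0.178   0.0312  0.01  ]
mouthR [0.4129 0.0503 0.01  ] [-0.1777 -0.0385  0.01  ]
farL [0.5639 0.1356 0.01  ] [-0.0191  0.0316  0.01  ]
farR [0.5709 0.0688 0.01  ] [-0.0186 -0.0356  0.01  ]
hoodL [0.569  0.1354 0.01  ] [-0.0141  0.0309  0.01  ]
spare [ 0.5047 -0.0474  0.018 ] [-0.0959 -0.1448  0.018 ]
[([282.7, 172.4], [281, 169, 5, 8, 31]), ([400.7, 220.0], [379, 196, 47, 46, 527])]
```

```bash
sed -i 's/O=np.array(\[.586,.106,0\])/O=np.array([.588,.104,0])/' h.py; python3 -c "
from h import *
go(RW([-.163,0,.015]))"
```

```text
shift [ 0.2  -0.05 10.61] turn [ 0.03 -0.06  0.07] reader pos [-0.1651 -0.0005  0.1211] t 2.07 F [0.5 0.4 0.6] op -0.001
```

Call:
arm_command --series '[0.1,0,3,0,0,0,1,0.1,0,6,0,0,0,1,0.1,0,8,0,0,0,1,0.1,0,9.5,0,0,0,1,0.1,0,10.4,0,0,0,1,0.1,0,10.5,0,0,0,1,0.1,0,10.5,0,0,0,1]'

```text
time: 2.65
eef_pos: [0.4248, 0.0871, 0.0159]
tcp_rot: [0.999, 0.049, 0.0, 0.0]
contact_force: [-0.1, -0.1, 0.3]
opening: 0.0
finger_force: 0.0
```

```bash
python3 -c "
from h import *
go(RW([-.041,0,.015]))"
```

```text
shift [12.3  -0.1   0.09] turn [ 0.01 -0.01 -0.04] reader pos [-0.164  -0.0009  0.0159] t 2.65 F [-0.1 -0.1  0.3] op 0.0
```

Call:
arm_command --series '[0.8,0,0,0,0,0,1,1.6,0,0,0,0,0,1,2.4,0,0,0,0,0,1,3.2,0,0,0,0,0,1,4,0,0,0,0,0,1,4.8,0,0,0,0,0,1,5.6,0,0,0,0,0,1,6.4,0,0,0,0,0,1,7.2,0,0,0,0,0,1,8,0,0,0,0,0,1]'

```text
time: 3.48
eef_pos: [0.5045, 0.0959, 0.0155]
tcp_rot: [0.999, 0.049, -0.0, -0.0]
contact_force: [0.2, 0.8, -0.1]
opening: -0.002
finger_force: 0.2
```

Call:
arm_command --series '[0.6,0,0,0,0,0,1,1.2,0,0,0,0,0,1,1.7,0,0,0,0,0,1,2.2,0,0,0,0,0,1,2.6,0,0,0,0,0,1,3.0,0,0,0,0,0,1,3.3,0,0,0,0,0,1,3.5,0,0,0,0,0,1,3.6,0,0,0,0,0,1,3.6,0,0,0,0,0,1]'

```text
time: 4.32
eef_pos: [0.5398, 0.0994, 0.0157]
tcp_rot: [0.999, 0.049, 0.0, 0.0]
contact_force: [0.1, -0.8, 0.4]
opening: -0.004
finger_force: 0.0
```

Run:
```python
from h import *
go(RW([-.041,0,.015]))
c,s=grab("wrist"); cv2.imwrite("pics/w2.png",c["color"])
```

```text
shift [0.74 0.01 0.07] turn [ 0.   -0.02  0.06] reader pos [-0.0484  0.0001  0.0157] t 4.32 F [ 0.1 -0.8  0.4] op -0.004
```

View pics/w2.png

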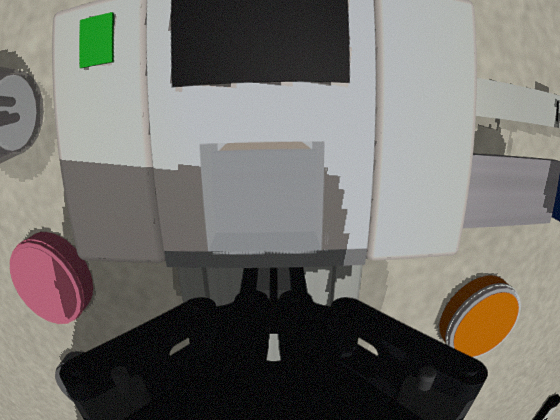

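The dish is now under the hood and out of sight behind the fingers. The fingertips are at about row 265, just outside the hood front. I'll push the last millimetres slowly until the stop shows up as a force.

Call:
arm_command --series '[0.15,0,0,0,0,0,1,0.3,0,0,0,0,0,1,0.45,0,0,0,0,0,1,0.55,0,0,0,0,0,1,0.6,0,0,0,0,0,1,0.6,0,0,0,0,0,1]'

```text
time: 4.87
eef_pos: [0.5458, 0.1, 0.0157]
tcp_rot: [0.999, 0.049, 0.0, 0.0]
contact_force: [-0.8, 0.1, -0.1]
opening: 0.001
finger_force: 0.0
```

Call:
arm_command --series '[0.1,0,0,0,0,0,1,0.1,0,0,0,0,0,1,0.2,0,0,0,0,0,1,0.2,0,0,0,0,0,1]'

```text
time: 5.2
eef_pos: [0.5468, 0.1001, 0.0155]
tcp_rot: [0.999, 0.049, -0.001, 0.0]
contact_force: [-3.0, -1.1, 2.5]
opening: 0.002
finger_force: 1.6
```

Call:
arm_command --series '[0.1,0,0,0,0,0,1,0.1,0,0,0,0,0,1,0.1,0,0,0,0,0,1]'

```text
time: 5.45
eef_pos: [0.5468, 0.1002, 0.0153]
tcp_rot: [0.999, 0.05, -0.002, 0.0]
contact_force: [-5.4, -0.4, 3.8]
opening: 0.001
finger_force: 3.0
```

Call:
arm_command --series '[0.1,0,0,0,0,0,1,0.1,0,0,0,0,0,1,0.1,0,0,0,0,0,1]'

```text
time: 5.7
eef_pos: [0.5469, 0.1003, 0.0152]
tcp_rot: [0.999, 0.05, -0.004, 0.0]
contact_force: [-8.2, -0.7, 6.6]
opening: -0.002
finger_force: 4.2
```

```bash
python3 -c "
from h import *
go(RW([-.041,0,.015]));s=telemetry.get_state();print(s['finger_force'])"
```

```text
shift [0.03 0.03 0.02] turn [-0.02  0.44  0.09] reader pos [-0.0413  0.0003  0.0152] t 5.7 F [-8.2 -0.7  6.6] op -0.002
4.199731000699103
```

Call:
arm_command --series '[-0.5,0,0,0,0,0,1,-1.5,0,0,0,0,0,1,-3.5,0,0,0,0,0,1,-6,0,0,0,0,0,1,-8,0,-3,0,0,0,1,-9,0,-6,0,0,0,1,-9,0,-10,0,0,0,1,-9,0,-13,0,0,0,1,-9,0,-13,0,0,0,1,-9,0,-13,0,0,0,1]'

```text
time: 6.53
eef_pos: [0.4616, 0.0915, 0.1482]
tcp_rot: [0.999, 0.049, 0.004, 0.0]
contact_force: [-0.2, -0.0, -1.4]
opening: 0.002
finger_force: 0.0
```

Run:
```python
from h import *
c,s=grab("wrist"); cv2.imwrite("pics/w3.png",c["color"]); go(RW([-.13,0,.145]))
for k,lo,hi in(("green",(45,100,60),(80,255,255)),("blue",(100,120,30),(125,255,255)),("amber",(8,120,60),(28,255,255)),("red",(0,150,60),(6,255,255))): print(k,blobs(c["color"],lo,hi,12))
```

```text
shift [-0.16  0.    0.11] turn [ 0.01 -0.14  0.05] reader pos [-0.1284  0.      0.1461] t 6.58 F [-0.6 -0.1 -0.2] op 0.002
green [([472.5, 17.5], [468, 6, 10, 24, 204])]
blue [([462.6, 49.9], [440, 29, 45, 41, 1549])]
amber [([269.2, 73.8], [246, 70, 47, 10, 324]), ([399.1, 154.0], [392, 134, 29, 49, 176]), ([425.7, 167.7], [401, 140, 50, 56, 2213])]
red [([444.4, 20.4], [442, 7, 5, 30, 102])]
```

View pics/w3.png

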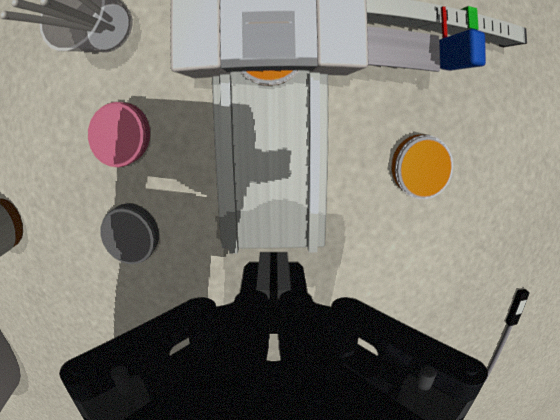

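The wrist view shows the dish home: its amber edge sticks out of the hood at (269,74) with the rim at row 83. The spare is untouched at (425,165). The grip is at (462,50), the pointer at (444,20) and the mark at (472,17).

Run:
```python
from h import *
c,s=grab("wrist")
for n,u,v,z in[("dish rear",269,83.5,.028),("dish rear low",269,83.5,.01),("amber rear",269,80,.028),("mouthL",237,250,.01),("mouthR",309,250,.01),("ptr tip",444.5,8,.048),("ptr",444.4,20,.048),("mark",472.5,17.5,.043),("mark top edge",470.5,8,.043),("grip near top L",443,37,.0975),("grip near top R",484,32,.0975),("railend",526,42,.04)]:
    p=wplane(c,s,(u,v),z); print(n,p.round(4),WR(p).round(4))
go(RW([.0,-.142,.18])); go(RW([.0,-.142,.061]))
```

```text
dish rear [0.5545 0.1037 0.028 ] [-0.0334  0.003   0.028 ]
dish rear low [0.5557 0.104  0.01  ] [-0.0322  0.0032  0.01  ]
amber rear [0.5573 0.104  0.028 ] [-0.0305  0.003   0.028 ]
mouthL [0.4015 0.1198 0.01  ] [-0.1841  0.034   0.01  ]
mouthR [0.4082 0.0517 0.01  ] [-0.184  -0.0345  0.01  ]
ptr tip [ 0.6402 -0.0292  0.048 ] [ 0.0389 -0.1377  0.048 ]
ptr [ 0.6294 -0.0296  0.048 ] [ 0.0282 -0.137   0.048 ]
mark [ 0.6426 -0.0606  0.043 ] [ 0.0383 -0.1691  0.043 ]
mark top edge [ 0.651  -0.0582  0.043 ] [ 0.0468 -0.1675  0.043 ]
grip near top L [ 0.5985 -0.0029  0.0975] [ 0.     -0.1074  0.0975]
grip near top R [ 0.6119 -0.0355  0.0975] [ 0.0102 -0.1411  0.0975]
railend [ 0.6419 -0.1289  0.04  ] [ 0.0309 -0.2371  0.04  ]
shift [12.92 14.22 -3.54] turn [-0.01  0.04  0.05] reader pos [-1.293e-01  1.000e-04  1.447e-01] t 6.63 F [-0.   0.2  0.4] op 0.001
shift [12.93 14.22  8.36] turn [-0.01  0.04  0.05] reader pos [-1.293e-01  1.000e-04  1.447e-01] t 6.63 F [-0.   0.2  0.4] op 0.001
```

Call:
arm_command --series '[1,4,-2,0,0,0,0.4,1.5,8,-2,0,0,0,0.4,2,12,-2,0,0,0,0.4,2,15,-2,0,0,0,0.4,2,15,-2,0,0,0,0.4,2,15,-2,0,0,0,0.4,2,15,-2,0,0,0,0.4]'

```text
time: 7.22
eef_pos: [0.4935, -0.0554, 0.1636]
tcp_rot: [0.999, 0.049, -0.002, -0.001]
contact_force: [0.4, 0.1, 0.4]
opening: 0.598
finger_force: 0.0
```

Run:
```python
from h import *
c,s=grab("wrist"); cv2.imwrite("pics/w4.png",c["color"]); go(RW([0,-.142,.18]))
for k,lo,hi in(("green",(45,100,60),(80,255,255)),("blue",(100,120,30),(125,255,255)),("red",(0,150,60),(6,255,255))): print(k,blobs(c["color"],lo,hi,12))
```

```text
shift [10.93 -0.68 -1.63] turn [-0.1   0.16  0.08] reader pos [-0.1094 -0.1489  0.164 ] t 7.27 F [-0.3  0.8  0.4] op 0.601
green [([302.1, 15.5], [296, 4, 13, 24, 305]), ([39.3, 28.0], [34, 19, 11, 19, 164])]
blue [([256.8, 55.7], [246, 34, 23, 44, 900]), ([523.5, 229.9], [501, 180, 59, 107, 2093])]
red [([258.6, 23.0], [257, 12, 5, 22, 89])]
```

View pics/w4.png

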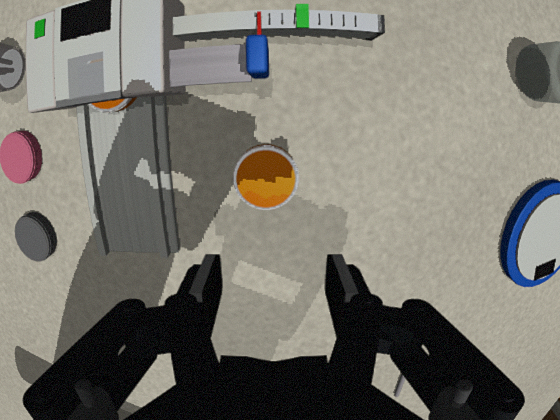

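The wrist view shows the grip at (257,56), the pointer at (258,12-34), the mark at (302,15) and the spare dish under the path at (266,177). The fingers are half open.

Run:
```python
from h import *
c,s=grab("wrist")
for n,u,v,z in[("ptr tip",258.6,12,.048),("ptr mid",258.6,23,.048),("mark",302.1,15.5,.043),("grip near L",246.5,76,.0505),("grip near R",268.5,76,.0505),("grip far top",257,34.5,.0975),("grip mid",257,45,.0975)]:
    p=wplane(c,s,(u,v),z); print(n,p.round(4),WR(p).round(4))
```

```text
ptr tip [ 0.6449 -0.0287  0.048 ] [ 0.0437 -0.1376  0.048 ]
ptr mid [ 0.6356 -0.0296  0.048 ] [ 0.0343 -0.1376  0.048 ]
mark [ 0.647  -0.0629  0.043 ] [ 0.0424 -0.1719  0.043 ]
grip near L [ 0.5915 -0.0247  0.0505] [-0.0091 -0.1285  0.0505]
grip near R [ 0.593  -0.0416  0.0505] [-0.0093 -0.1454  0.0505]
grip far top [ 0.6156 -0.0329  0.0975] [ 0.0141 -0.1389  0.0975]
grip mid [ 0.6086 -0.0336  0.0975] [ 0.0071 -0.1389  0.0975]
```

Call:
arm_command --series '[4,-0.6,0,0,0,0,0.4,8,-1.1,0,0,0,0,0.4,11,-1.1,0,0,0,0,0.4,11,-1.1,0,0,0,0,0.4,11,-1.1,0,0,0,0,0.4,11,-1.1,0,0,0,0,0.4]'

```text
time: 7.82
eef_pos: [0.6021, -0.0328, 0.1648]
tcp_rot: [0.999, 0.05, -0.001, -0.0]
contact_force: [-0.1, 0.0, 0.6]
opening: 0.598
finger_force: 0.0
```

```bash
python3 -c "
from h import *
go(RW([.001,-.138,.062]))"
```

```text
shift [ 0.05  0.05 10.28] turn [-0.04  0.12  0.16] reader pos [ 0.0007 -0.1375  0.1648] t 7.82 F [-0.1  0.   0.6] op 0.598
```

Call:
arm_command --series '[0,0,3,0,0,0,0.4,0,0,6,0,0,0,0.4,0,0,8.5,0,0,0,0.4,0,0,10,0,0,0,0.4,0,0,10.3,0,0,0,0.4,0,0,10.3,0,0,0,0.4]'

```text
time: 8.32
eef_pos: [0.6012, -0.0336, 0.0616]
tcp_rot: [0.999, 0.049, -0.002, -0.0]
contact_force: [0.0, -0.8, 1.6]
opening: 0.603
finger_force: 0.0
```

Call:
arm_command --series '[0,0,0,0,0,0,0.6,0,0,0,0,0,0,0.7,0,0,0,0,0,0,0.8,0,0,0,0,0,0,0.9,0,0,0,0,0,0,1,0,0,0,0,0,0,1,0,0,0,0,0,0,1,0,0,0,0,0,0,1]' --force 40

```text
time: 8.98
eef_pos: [0.6041, -0.0339, 0.0646]
tcp_rot: [0.999, 0.05, 0.001, 0.0]
contact_force: [-2.2, 1.8, 6.7]
opening: 0.155
finger_force: 40.6
```

Run:
```python
from h import *
go(RW([.001,-.138,.062]))
c,s=grab("wrist"); cv2.imwrite("pics/w5.png",c["color"])
```

```text
shift [-0.16 -0.08  0.26] turn [ 0.03 -0.12  0.15] reader pos [ 0.0026 -0.1388  0.0646] t 8.98 F [-2.2  1.8  6.7] op 0.155
```

View pics/w5.png

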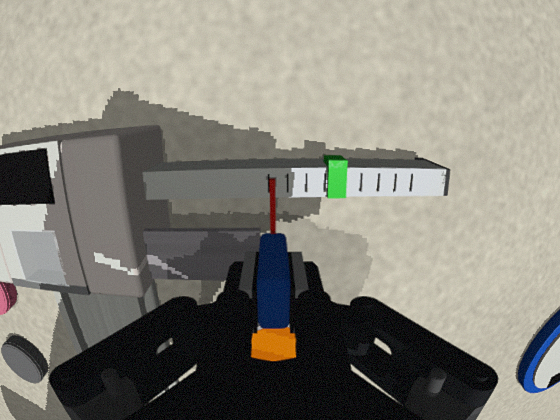

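The fingers hold the grip, seen at (273,280). The pointer tip is at (272,180) and the mark's top face spans columns 328-347 and rows 167-198.

```bash
cat > m.py <<'E'
from h import *
c,s=grab("wrist"); T=R.from_quat(s['tcp_rot'])
hsv=cv2.cvtColor(c["color"],cv2.COLOR_BGR2HSV)
g=cv2.inRange(hsv,(45,100,120),(80,255,255)); r=cv2.inRange(hsv,(0,150,50),(6,255,255))|cv2.inRange(hsv,(174,150,50),(180,255,255))
y,x=np.nonzero(g[:260]); print("green",x.min(),x.max(),y.min(),y.max()); 
ry,rx=np.nonzero(r[:260]); tip=ry.min(); print("red",rx.min(),rx.max(),tip,ry.max())
P=WR(wplane(c,s,(rx[ry<tip+8].mean(),tip+4),.048))
for v in (172,182,192):
    e=x[y==v]
    if len(e): M=WR(wplane(c,s,(e.mean(),v),.043)); print(v,e.min(),e.max(),"mark",M.round(4),"ptr",P.round(4),"pull left mm",((P-M)[1]*1000).round(2))
go(s['eef_pos'])
E
python3 m.py
```

```text
green 328 347 160 197
red 269 275 179 233
172 328 346 mark [ 0.0465 -0.1723  0.043 ] ptr [ 0.0416 -0.1382  0.048 ] pull left mm 34.08
182 328 346 mark [ 0.0411 -0.1726  0.043 ] ptr [ 0.0416 -0.1382  0.048 ] pull left mm 34.36
192 328 345 mark [ 0.0356 -0.1726  0.043 ] ptr [ 0.0416 -0.1382  0.048 ] pull left mm 34.39
shift [0. 0. 0.] turn [ 0.03 -0.12  0.16] reader pos [ 0.0026 -0.1387  0.0646] t 9.08 F [-1.4  1.5  6.7] op 0.158
```

Call:
arm_command --series '[0,0.4,-0.1,0,0,0,1,0,0.8,-0.2,0,0,0,1,0,1.2,-0.2,0,0,0,1,0,1.6,-0.2,0,0,0,1,0,2,-0.2,0,0,0,1,0,2.4,-0.2,0,0,0,1,0,2.8,-0.2,0,0,0,1,0,3.1,-0.2,0,0,0,1,0,3.3,-0.2,0,0,0,1,0,3.3,-0.2,0,0,0,1]' --force 50

```text
time: 9.92
eef_pos: [0.6078, -0.0662, 0.0647]
tcp_rot: [0.999, 0.05, 0.002, -0.001]
contact_force: [5.4, 5.6, -1.2]
opening: 0.157
finger_force: 49.5
```

```bash
python3 m.py
```

```text
green 268 284 161 167
red 270 275 179 233
shift [-0.    0.01  0.  ] turn [-0.06 -0.23  0.09] reader pos [ 0.0031 -0.1712  0.0648] t 9.97 F [ 4.4  6.1 -0.3] op 0.158
```

```bash
sed -i 's/(45,100,120)/(45,100,30)/' m.py; python3 m.py; python3 -c "
from h import *
c,s=grab('wrist');cv2.imwrite('pics/w6.png',cv2.resize(c['color'][120:270,180:380],None,fx=4,fy=4,interpolation=cv2.INTER_CUBIC))"
```

```text
green 266 285 155 198
red 270 275 179 233
172 266 284 mark [ 0.0466 -0.1725  0.043 ] ptr [ 0.042  -0.1709  0.048 ] pull left mm 1.58
182 267 284 mark [ 0.0413 -0.1739  0.043 ] ptr [ 0.042  -0.1709  0.048 ] pull left mm 3.01
192 267 284 mark [ 0.0359 -0.1739  0.043 ] ptr [ 0.042  -0.1709  0.048 ] pull left mm 3.03
shift [ 0.    0.01 -0.  ] turn [-0.06 -0.22  0.09] reader pos [ 0.003  -0.1711  0.0647] t 10.02 F [ 4.8  6.3 -1.1] op 0.16
```

View pics/w6.png

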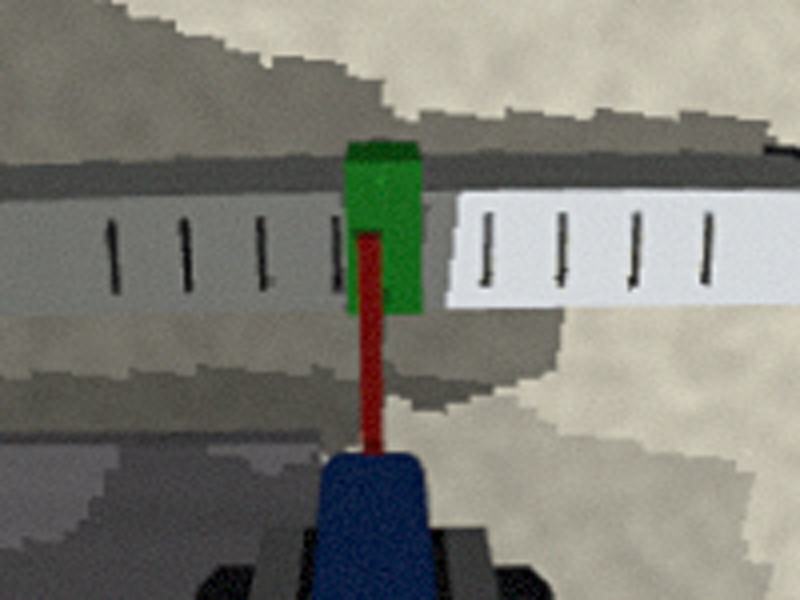

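The pointer tip is at crop column 369 and the mark spans 346-423 (centre 384). That is about 1.7-2 mm short, matching the unoccluded row, so I'll pull 1.7 mm more.

Call:
arm_command --series '[0,0.1,0,0,0,0,1,0,0.17,0,0,0,0,1,0,0.17,0,0,0,0,1,0,0.17,0,0,0,0,1,0,0.17,0,0,0,0,1,0,0.17,0,0,0,0,1]'

```text
time: 10.57
eef_pos: [0.6079, -0.0675, 0.0648]
tcp_rot: [0.999, 0.05, 0.002, -0.001]
contact_force: [5.0, 5.9, -1.0]
opening: 0.157
finger_force: 49.4
```

```bash
sed -i 's/for v in (172,182,192)/for v in (168,172,176,192)/; s/e.mean(),v/(e.min()+e.max())\/2,v/' m.py; python3 m.py; python3 m.py|tail -1
python3 - <<'E'
from h import *
c,s=grab("top")
b=lambda lo,hi:[q[0] for q in blobs(c["color"],lo,hi,5) if 200<q[0][0]<330 and 140<q[0][1]<260]
print("g",b((45,100,30),(80,255,255)),"r",b((0,130,50),(8,255,255)),"amber",b((12,120,60),(28,255,255)))
E
```

```text
green 263 282 155 198
red 270 275 179 233
168 263 281 mark [ 0.0488 -0.1723  0.043 ] ptr [ 0.042  -0.1723  0.048 ] pull left mm -0.03
172 264 282 mark [ 0.0467 -0.1728  0.043 ] ptr [ 0.042  -0.1723  0.048 ] pull left mm 0.49
176 264 282 mark [ 0.0445 -0.1728  0.043 ] ptr [ 0.042  -0.1723  0.048 ] pull left mm 0.49
192 264 282 mark [ 0.036  -0.1728  0.043 ] ptr [ 0.042  -0.1723  0.048 ] pull left mm 0.51
shift [ 0.  0. -0.] turn [-0.06 -0.22  0.1 ] reader pos [ 0.0031 -0.1726  0.0647] t 10.62 F [ 4.8  5.8 -2.1] op 0.156
shift [-0.  0.  0.] turn [-0.07 -0.23  0.1 ] reader pos [ 0.0031 -0.1726  0.0647] t 10.67 F [ 4.6  5.9 -0.9] op 0.159
g [[220.6, 165.2]] r [] amber [[239.8, 189.4]]
```

Call:
arm_command --series '[0,0.04,0,0,0,0,1,0,0.04,0,0,0,0,1,0,0.04,0,0,0,0,1,0,0.04,0,0,0,0,1,0,0.04,0,0,0,0,1,0,0.04,0,0,0,0,1]'

```text
time: 11.22
eef_pos: [0.6079, -0.0679, 0.0648]
tcp_rot: [0.999, 0.05, 0.002, -0.001]
contact_force: [5.4, 5.9, -1.3]
opening: 0.157
finger_force: 49.4
```

```bash
python3 m.py && python3 -c "
from plant import ctrl
print(ctrl.sign_off())"
```

```text
green 262 281 155 198
red 270 275 179 232
168 263 281 mark [ 0.0488 -0.1727  0.043 ] ptr [ 0.042  -0.1727  0.048 ] pull left mm -0.0
172 263 281 mark [ 0.0466 -0.1727  0.043 ] ptr [ 0.042  -0.1727  0.048 ] pull left mm -0.0
176 263 281 mark [ 0.0445 -0.1727  0.043 ] ptr [ 0.042  -0.1727  0.048 ] pull left mm 0.0
192 263 281 mark [ 0.0359 -0.1727  0.043 ] ptr [ 0.042  -0.1727  0.048 ] pull left mm 0.01
shift [-0.  0. -0.] turn [-0.07 -0.23  0.1 ] reader pos [ 0.0031 -0.173   0.0647] t 11.27 F [ 4.8  6.5 -0.6] op 0.154
the job is handed in; nothing more can be done
None
```

The dish is pushed home against the stop, the shutter is held with the red pointer over the green mark (offset about 0 mm in the last wrist image), and the job was handed in at 11.3 s; sign-off returned no verdict.

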